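# Circlip held open over the groove of a mill axle stub

## Task

The mill's axle stub lies loose on the fixture plate: push it home so that its square flange sits flush against all three stop blocks. Then take the circlip pliers, with the circlip already hooked on their tips, out of the rack's slot, squeeze the handles fully so that the ring is spread wide, and slide the ring level over the end of the stub all the way down to the groove right above the bearing. Finish while still holding it there with the handles squeezed - do not let the ring snap shut - with the stub still against its stops and the jars and bottle left alone.

Things in the scene. Friction and masses are not known exactly. Their poses are not given: they have to be found in the camera images.
- fixture: Dark steel fixture plate screwed to the bench, 180 x 180 x 10 mm. Origin: at bench level under the centre of the stub's home; plate top at z = 10 mm, spanning -110 to +70 mm in its own x and y. Three steel stop blocks rise 14 mm above the plate: two with faces at x = +50 mm (centred at y = +30 and -30 mm), one with its face at y = +50 mm (centred at x = 0).
- home (a point): Point on the fixture plate's top where the centre of the stub's underside sits when the stub is home (flange edges flush against all three stops, same yaw as the fixture). The stub slides on the plate under a push of about 4 to 10 N.
- stub: Axle stub, about 1 kg, loose on the fixture plate, 15 to 40 mm short of home in fixture x and y and turned up to 0.25 rad. Origin: centre of its underside, z up. Square flange 100 x 100 mm from z = 0 to 10, shoulder 58 mm across to z = 20, ball bearing 72 mm across to z = 32, groove 47 mm across to z = 35.6, shaft 50 mm across to z = 53, tapering to 44 mm at its end z = 56 mm.
- groove (a point): Point on the stub's axis at mid height of the circlip groove, 33.8 mm above the stub's underside. A ring lying on the bearing's top face has its middle plane 33.5 mm above the underside.
- pliers: External circlip pliers, 0.28 kg, hanging upright in the rack, handles up, circlip hooked on the tips (it stays on). Origin: pivot bolt; z up, handles close along y, ring sticks out to -x. Slip guards, 20 mm along x, reach 36 mm out to +y and -y with their underside 30 mm above the pivot and rest on the rack's shelf. The jaws end 75 mm below the pivot.
- grip (a point): Midway between the handles, 75 mm above the pivot: squeeze here, along y. Black sleeved handles 12 mm wide in x, up to 106 mm above the pivot. Outside to outside at rest 62 mm here, 68 mm at most higher up; 30 mm and parallel when squeezed to the limiter stop. They spring back: about 5 N per handle here to start, 14 N to reach the stop.
- ring (a point): Centre of the ring's opening when fully spread, mid thickness: 75 mm below the pivot and 28 mm to its -x side, fixed in the pliers' frame. Steel circlip 3 mm thick, square to the pliers' z axis, 45.8 mm inside at rest, about 54 mm fully spread; then its lugs and the jaws stand up to 28 mm out to +y and -y.
- lever_l (a joint): Turn of each handle about the pivot, rad: 0 at rest (ring shut), 0.22 when squeezed to the limiter stop (ring fully spread). The ring clears the 50 mm shaft only above about 0.13, with about 2 mm to spare all round at the stop.
- rack: Grey metal tool rack fixed to the bench. Origin: at bench level under the slot. Base 5 mm thick; shelf top at z = 128 mm, x = -30 to +55, y = -90 to +90 mm; two 12 mm posts carry it at x = +40, y = +-80 mm; two washer pegs on the shelf up to z = 139 mm at x = 15, y = +-66 mm.
- slot (a point): Where the pliers' pivot hangs within a few mm (98 mm above the bench, yaw within 0.05 rad of the rack's). The shelf's slot is 48 mm wide in y, open to the rack's -x side and shut at +25 mm. The ring is too wide to come up through it: lift the pliers a few mm, draw them out to -x by 75 mm or more, then raise them.
- jar_a: Amber glass jar with black cap, 62 mm across, 105 mm high, origin under its centre. Bystander.
- jar_b: Amber glass jar like the other. Bystander.
- white_bottle: White plastic bottle, 66 mm across, 130 mm high, origin under its centre. Bystander.

How it is judged:
By the outcome, as a careful person would: the job done as asked, in the order asked, and still so for the second after the job is handed in, while the arm keeps its last pose, push and grip.
It also fails if it takes over 72 s, if anything falls off the work surface, if the arm or the gripper's body presses on something with over 40 N, if the wrist force passes 120 N, or if a joint passes its speed limit or range.

## Robot

A 6-joint arm with a two-finger parallel gripper is mounted at the origin on the work surface. World frame = base frame: x ahead of the robot, y to its left, z up, the work surface at z = 0. Lengths are in m, angles in rad, forces in N, time in s.
With the tool pointing down it reaches from about 0.275 to 0.825 m from the base axis. Payload 4.9 kg.
Tool frame: the origin (TCP) lies midway between the tips of the shut fingers; the grasp point (between the pads) lies 19 mm behind it (grip_point_offset is the distance from the TCP to the grasp point, in m); z points along the fingers, x is the direction in which the jaws open and shut, and the axes are right-handed (so a half turn about z gives the same grasp; the last joint's range is limited). The gripper opens to 85 mm and grips with 20 to 120 N. Pads are 22 mm wide; open, the fingers measure 114 mm over their backs; the gripper's body (76 mm by 85 mm) begins 54 mm behind the grasp point. The pads swing forward as they close: fully open they stand 13 mm farther back than shut.
Start: joints at [1.107, 0.326, -0.193, 1.052, 0, 1.437], TCP at [0.178, 0.52, 0.231] pointing down, gripper open.
Joint ranges: [-2.65, 2.65], [-0.97, 1.79], [-1.3, 1.35], [-1.93, 2.1], [-1.47, 1.37], [-3.14, 3.14]. Speed limits (rad/s): [2.57, 2.57, 3.14, 3.14, 3.14, 3.14].

## Interface

Orientations are given as a rotation vector (axis times angle).
In Python, from cell import * gives the robot as it stands. Calls block until the motion is done:
- movep(position, orientation): joint-space move of the TCP to a pose.
- move_l(position, velocity=0.15, rot=None, until_force=None): straight line of the TCP; rot=None keeps the orientation; velocity is the mean speed in m/s. With until_force (N) it stops when the force on the tool has changed by that much, and returns True; else False.
- set_joints(angles): joint-space move.
- let_go() and grab(newtons=None): open the fingers fully, or close them until they stop; newtons is the grip in N (None keeps the last).
- sleep(seconds).
- ik(position, orientation): joint angles nearest the present ones, or None.
- get_state(): the state.
- grab_frame(name): name is "scene" or "top"; returns a dict with "img" (420x560x3 uint8, red, green, blue), "fx", "fy", "cx", "cy" (pixels), "k1" (the pictures are not rectified: a ray, as slopes to the right and down, at radius r is drawn at 1 + k1 r^2 times it, then the intrinsics apply), "cam_to_world" (4x4, takes a point from camera to world coordinates). Camera axes: x right, y down, z forward; pixel columns grow to the right and rows downward; lengths in m; the calibration is good to about 2 mm. A picture is of the moment at which its call begins. There is no depth.
A pose or a line that the arm cannot do raises MotionError and nothing moves.
- sign_off(): hands the job in, once; it reports no verdict.
Trained networks look in the newest picture that a camera, given by its name, has taken for a name from the list of things; names that differ only in an ending like _2 or _b are one class to them, and where a whole thing is asked for, a point or a joint stands for the part that bears it (a point fixed in the world has none). Each returns a list of dicts, best first, with "score" (0 to 1); they miss things now and then, are a little off and sometimes report something else, mostly with a low value. They report only what shows in the picture. A call takes as long as a camera call.
- spot_in(camera, name): "centre" ([column, row] in pixels, amid what is visible of it).
- silhouettes(camera, name): "mask" (420x560 bool, what is visible of it) and "centre" ([column, row] in pixels, amid what is visible of it).
- tip_of(camera, name): "centre" ([column, row] in pixels: a listed point, or the origin of a listed thing).
The state is a dict: "clock": time; "q": joint angles; "joint_velocities": joint speeds; "tau": joint torques, N m; "position": TCP position; "eef_rot": TCP orientation; "contact_force": force on the tool from outside, world axes, zero at the start; "wrist_torque": the same for the moment, N m; "finger_gap": opening from 0.0 (shut) to 1.0 (fully open).
Only numpy, scipy, OpenCV 4.12 (cv2) and the standard library are available. Lean on these libraries where they do the work, as an engineer would, in place of code of your own. Each camera call takes 0.05 s, during which the arm holds its last target. There are 200 camera calls.

## Working session

There is one attempt and no reset: what is moved stays moved. The work goes in short steps, each a Python script; the robot and the scene stay as the last script left them, time stands still between calls to the robot, and variables do not carry over. Pictures are saved under pics/ and viewed, about 8 in all and at most 12, crops included, and the job is handed in when it is done.

```bash
ls; mkdir -p pics; cat > h.py <<'E'
import numpy as np, cv2
from cell import *
from scipy.spatial.transform import Rotation as R
def K(f): return np.array([[f["fx"],0,f["cx"]],[0,f["fy"],f["cy"]],[0,0,1.]]), np.array([f["k1"],0,0,0,0.])
def ray(f,px):
    k,d=K(f); n=cv2.undistortPoints(np.array([[px]],float),k,d)[0,0]
    T=np.array(f["cam_to_world"]); v=T[:3,:3]@np.array([n[0],n[1],1]); return T[:3,3],v/np.linalg.norm(v)
def atz(f,px,z):
    o,v=ray(f,px); return o+v*(z-o[2])/v[2]
def tri(obs):
    A=np.zeros((3,3));b=np.zeros(3);P=[]
    for f,px in obs:
        o,v=ray(f,px);M=np.eye(3)-np.outer(v,v);A+=M;b+=M@o;P.append((o,v))
    x=np.linalg.solve(A,b); return x,[np.linalg.norm(np.cross(x-o,v)) for o,v in P]
def proj(f,X):
    k,d=K(f);T=np.linalg.inv(np.array(f["cam_to_world"]))
    return cv2.projectPoints(np.atleast_2d(np.array(X,float)),cv2.Rodrigues(T[:3,:3])[0],T[:3,3],k,d)[0][:,0]
def save(f,n,img=None): cv2.imwrite("pics/"+n,cv2.cvtColor(f["img"] if img is None else img,cv2.COLOR_RGB2BGR))
E
python3 - <<'E'
from h import *
s=get_state();print(s)
F={}
for c in("scene","top"):
    f=grab_frame(c);F[c]=f;save(f,c+"0.png");print(c,np.round(f["cam_to_world"],3).tolist(),f["fx"],f["k1"])
for n in["fixture","home","stub","groove","pliers","grip","ring","rack","slot","jar_a","white_bottle"]:
    for c in F:
        print(n,c,[(np.round(d["centre"],1).tolist(),round(d["score"],2)) for d in tip_of(c,n)[:3]])
cv2.imwrite("pics/both.png",cv2.cvtColor(np.vstack([F["scene"]["img"],F["top"]["img"]])[:, :],cv2.COLOR_RGB2BGR)) if 0 else None
E
```

```text
pics
{'clock': 0.0, 'q': array([ 1.10681666e+00,  3.26925820e-01, -1.93571347e-01,  1.05200706e+00,
       -2.19894804e-05,  1.43659830e+00]), 'joint_velocities': array([ 0.00036943, -0.00061761,  0.00013311,  0.00012631, -0.00050847,
        0.00121666]), 'tau': array([ 3.75946393e-04, -4.43404806e+01,  2.62440830e+01,  1.55645097e-02,
       -3.96888623e-06, -8.21364438e-06]), 'position': array([0.1778439 , 0.5198432 , 0.23051643]), 'eef_rot': array([ 2.55528219e+00,  1.82619686e+00, -2.35498488e-03]), 'contact_force': array([ 0.14487693, -0.08355554, -0.23588336]), 'wrist_torque': array([-0.01717668, -0.0754876 ,  0.00048237]), 'finger_gap': 1.0003571502938717}
scene [[-0.129, 0.533, -0.837, 1.617], [0.992, 0.071, -0.108, 0.148], [0.002, -0.843, -0.537, 0.778], [0.0, 0.0, 0.0, 1.0]] 407.461690263692 0.035063672102572795
top [[0.021, -0.994, 0.108, 0.498], [-1.0, -0.021, -0.003, 0.011], [0.006, -0.107, -0.994, 1.395], [0.0, 0.0, 0.0, 1.0]] 543.9748971514282 -0.1925403198355316
fixture scene [([332.4, 240.9], 0.72), ([408.5, 243.9], 0.72)]
fixture top [([221.9, 247.7], 0.78)]
home scene [([333.8, 240.3], 0.77), ([221.3, 210.4], 0.45)]
home top [([217.7, 246.6], 0.74)]
stub scene [([325.6, 235.3], 0.68)]
stub top [([230.2, 258.4], 0.72)]
groove scene [([324.2, 227.7], 0.75)]
groove top [([226.6, 257.7], 0.63)]
pliers scene [([225.0, 212.0], 0.91)]
pliers top [([359.6, 237.6], 0.94)]
grip scene [([217.8, 189.5], 0.93)]
grip top [([362.1, 235.6], 0.65)]
ring scene [([226.3, 226.3], 0.53), ([166.1, 219.1], 0.21)]
ring top [([359.3, 250.6], 0.87)]
rack scene [([228.2, 239.0], 0.89)]
rack top [([354.0, 242.9], 0.69)]
slot scene [([223.1, 210.4], 0.86)]
slot top [([358.9, 241.8], 0.87)]
jar_a scene [([165.7, 221.0], 0.87), ([413.8, 244.7], 0.55)]
jar_a top [([444.9, 274.5], 0.93), ([128.2, 253.4], 0.8)]
white_bottle scene [([287.9, 281.6], 0.82)]
white_bottle top [([263.3, 165.7], 0.97), ([128.4, 251.1], 0.53)]
```

View pics/scene0.png

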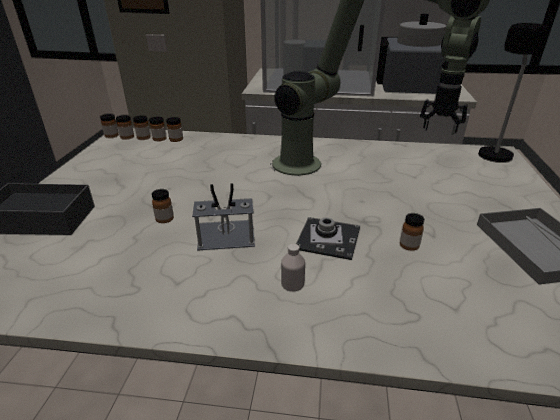

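View pics/top0.png

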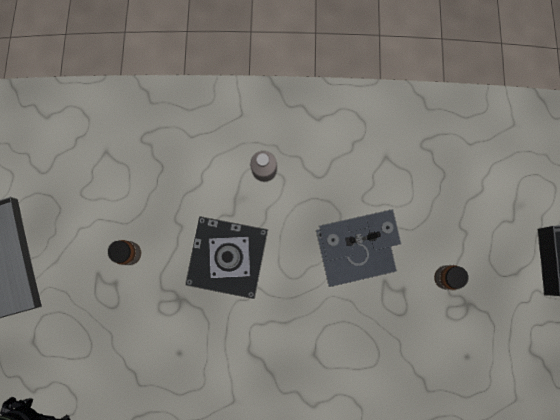

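Overview: in the top picture the plate is at (228,257), with its stops towards the top and left, so fixture +x is about world +x and its yaw is negative. The rack is at (358,245) with the ring facing down, towards world -x. The bottle is at (263,165), and the jars are at (122,252) and (452,277).

```bash
python3 - <<'E'
from h import *
F={c:grab_frame(c) for c in("scene","top")}
for n in["home","stub","groove","pliers","grip","ring","slot"]:
    o=[]
    for c in F:
        d=tip_of(c,n)
        if d: o.append((F[c],d[0]["centre"]))
    if len(o)==2:
        x,e=tri(o);print(n,np.round(x,4),np.round(e,4))
for n in["jar_a","white_bottle"]:
    for d in tip_of("top",n)[:2]: print(n,round(d["score"],2),np.round(atz(F["top"],d["centre"],0),3))
f=F["top"]
def rect(n,z):
    m=silhouettes("top",n)[0]["mask"].astype(np.uint8)
    c=max(cv2.findContours(m,0,2)[0],key=cv2.contourArea)[:,0]
    P=np.array([atz(f,p.astype(float),z)[:2] for p in c],np.float32)
    r=cv2.minAreaRect(P*1000);print(n,np.round(r[0],1),np.round(r[1],1),round(r[2],2));return m
mf=rect("fixture",.01);rect("rack",.128);ms=rect("stub",.01);mp=rect("pliers",.128)
img=f["img"]
A=cv2.resize(img[205:310,175:280],None,fx=5.6,fy=5.6,interpolation=cv2.INTER_CUBIC)
B=cv2.resize(img[195:300,305:410],None,fx=5.6,fy=5.6,interpolation=cv2.INTER_CUBIC)
v=np.clip(np.hstack([A,B]).astype(float)*1.7,0,255).astype(np.uint8);v=cv2.resize(v,(800,400))
save(f,"crop1.png",v)
E
```

```text
home [0.5594 0.1741 0.0059] [0.0017 0.0017]
stub [0.5344 0.1521 0.001 ] [0.0035 0.0035]
groove [0.5354 0.1463 0.0462] [0.0014 0.0014]
pliers [ 0.5793 -0.1721  0.0956] [0. 0.]
grip [ 0.5858 -0.1644  0.1814] [0.0058 0.0058]
ring [ 0.5599 -0.1762  0.0228] [0.0012 0.0012]
slot [ 0.5851 -0.1676  0.096 ] [0.0006 0.0006]
jar_a 0.73 [ 0.501 -0.416  0.   ]
jar_a 0.6 [0.539 0.409 0.   ]
white_bottle 0.58 [0.768 0.065 0.   ]
fixture [536.6 156.7] [182.  183.9] 79.63
rack [ 561.8 -168.2] [147.7 192.5] 12.24
stub [536.4 148.6] [101.4 101.9] 3.79
pliers [ 560.  -176.8] [78.  81.5] 3.87
```

View pics/crop1.png

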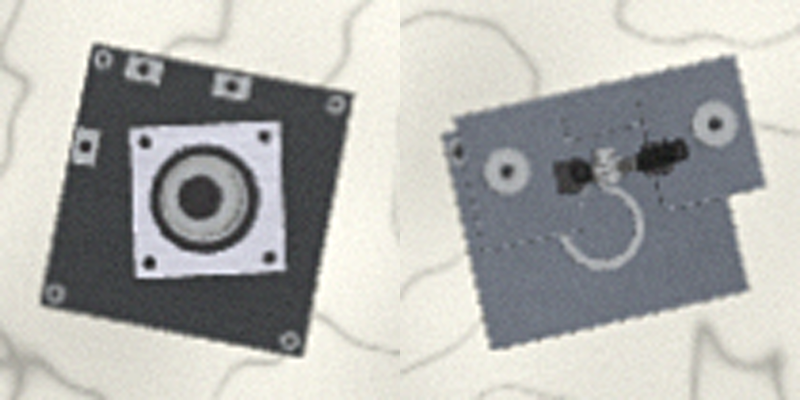

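Stub: the fixture yaw is about -0.181 rad and home is at about (0.560, 0.173), with the mask and the triangulated point agreeing to within 1.5 mm. The stub sits about 19 and 28 mm short and is turned 0.25 rad, which fits the text. The rack yaw is about 0.214 rad. Next I'll push the flange home with shut fingers, by feel.

```bash
cat >> h.py <<'E'
yaw=-0.181; H=np.array([.5599,.1732])
fx_=np.array([np.cos(yaw),np.sin(yaw),0]); fy_=np.array([-np.sin(yaw),np.cos(yaw),0])
def W(x,y,z): return np.array([H[0],H[1],z])+x*fx_+y*fy_
def down(a): # tool x at world angle a, tool z down
    x=np.array([np.cos(a),np.sin(a),0]); z=np.array([0,0,-1.]); return R.from_matrix(np.c_[x,np.cross(z,x),z]).as_rotvec()
def loc(p):
    d=np.array(p)-W(0,0,0); return np.round([d@fx_*1000,d@fy_*1000,p[2]*1000],1)
def st(m=""):
    s=get_state();print(m,"t%.1f"%s["clock"],"loc",loc(s["position"]),"F",np.round(s["contact_force"],1),"gap%.3f"%s["finger_gap"],"q6 %.2f"%s["q"][5]);return s
E
cat > push.py <<'E'
from h import *
o=down(yaw+np.pi/2)
print(ik(W(-.019,-.112,.1),o))
grab(30)
def push(a,b,thr,v=.05):
    """approach at a, push towards b (fixture xy)"""
    p=get_state()["position"]; 
    movep(W(*a,.10),o); move_l(W(*a,.0145),.15)
    r=move_l(W(*b,.0145),v,until_force=thr); s=st("push %s"%r)
    d=np.sign(np.array(a)-np.array(b)); l=loc(s["position"])/1000
    move_l(W(l[0]+.006*d[0]*(a[0]!=b[0]),l[1]+.006*d[1]*(a[1]!=b[1]),.0145),.1)
    p=get_state()["position"];move_l([p[0],p[1],.10],.25)
push((-.019,-.115),(-.019,-.064),20)
push((-.100,-.003),(-.045,-.003),20)
push((0,-.085),(0,-.04),20)
push((-.085,0),(-.04,0),20)
E
python3 push.py; python3 - <<'E'
from h import *
f=grab_frame("top")
for n,z in(("stub",.02),("fixture",.01)):
    m=silhouettes("top",n)[0]["mask"].astype(np.uint8)
    c=max(cv2.findContours(m,0,2)[0],key=cv2.contourArea)[:,0]
    r=cv2.minAreaRect(np.array([atz(f,p.astype(float),z)[:2] for p in c],np.float32)*1000);print(n,r)
img=f["img"]
A=cv2.resize(img[180:310,165:295],(600,600),interpolation=cv2.INTER_CUBIC)
save(f,"push1.png",np.clip(A*1.6,0,255).astype(np.uint8))
# pegs/handles
for nm,c,r,z in(("pegL",332.8,239.9,.139),("pegR",387.4,227.6,.139),("handles",362.75,238.6,.204)):
    print(nm,atz(f,[c,r],z).round(4))
E
```

```text
[-0.01373504  0.4094717  -0.4394159   0.72190873  0.          0.16726496]
push False t7.0 loc [-19.5 -65.3  14.5] F [-1.4 -5.3  3. ] gap-0.004 q6 0.26
push True t9.7 loc [-70.4  -3.1  13.2] F [-1.4  0.7  1. ] gap0.001 q6 0.39
push True t12.3 loc [ -0.7 -59.8  14.6] F [-0.6 -3.   2.8] gap-0.003 q6 0.26
push True t14.8 loc [-69.1  -0.   13.7] F [-1.3 -0.6  0.2] gap0.004 q6 0.40
stub ((554.3453979492188, 170.9049072265625), (101.37783813476562, 100.55583190917969), 87.49211883544922)
fixture ((536.3406982421875, 155.65966796875), (183.12071228027344, 181.7563018798828), 80.64005279541016)
pegL [ 0.5772 -0.1028  0.139 ]
pegR [ 0.6084 -0.2306  0.139 ]
handles [ 0.5772 -0.1632  0.204 ]
```

View pics/push1.png

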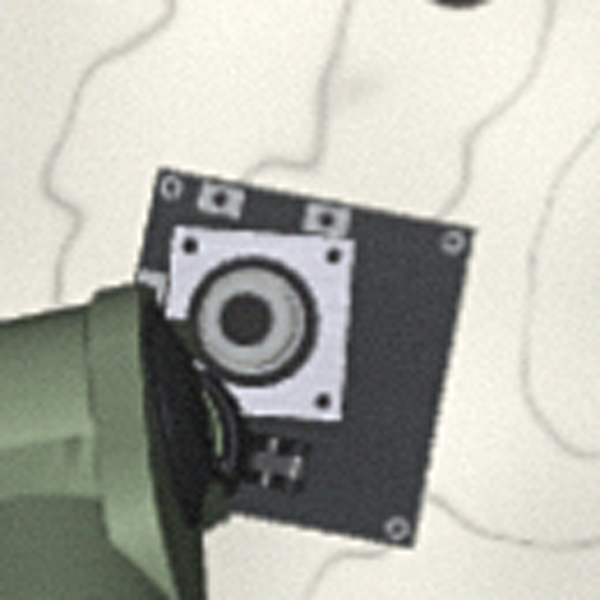

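The stub is close but still turned about 6.5° from the plate. Its flange touches the right x stop at (325,235) and leaves a gap at the left one (220,215). I'll push off-centre on the gap side, more slowly and harder.

```bash
sed -i '/^push(/d;/^grab/d;/^print/d' push.py; cp push.py pushlib.py; cat >> push.py <<'E'
push((-.088,.022),(-.05,.022),28,.03)
push((-.088,0),(-.05,0),28,.03)
push((0,-.085),(0,-.04),24,.03)
push((-.085,0),(-.04,0),28,.03)
movep(W(-.10,-.2,.25),o)
f=grab_frame("top")
for n,z in(("stub",.02),("fixture",.01)):
    m=silhouettes("top",n)[0]["mask"].astype(np.uint8)
    c=max(cv2.findContours(m,0,2)[0],key=cv2.contourArea)[:,0]
    r=cv2.minAreaRect(np.array([atz(f,p.astype(float),z)[:2] for p in c],np.float32)*1000);print(n,r)
A=cv2.resize(f["img"][195:310,175:290],(600,600),interpolation=cv2.INTER_CUBIC)
save(f,"push2.png",np.clip(A*1.6,0,255).astype(np.uint8))
E
python3 push.py
```

```text
push True t17.7 loc [-64.3  23.7  12.9] F [-1.  -0.1  0.6] gap0.002 q6 0.43
push True t20.5 loc [-63.6  -0.6  12.7] F [-0.5 -0.  -0.4] gap-0.002 q6 0.39
push True t23.5 loc [ -0.5 -57.   14.4] F [-0.5 -2.4  3.4] gap-0.001 q6 0.27
push True t26.5 loc [-63.3  -0.6  12.7] F [ 0.2  0.1 -0.3] gap0.005 q6 0.39
stub ((560.1768188476562, 172.31280517578125), (103.42985534667969, 103.22759246826172), 80.31226348876953)
fixture ((537.24755859375, 155.86709594726562), (183.24807739257812, 182.4243621826172), 80.40624237060547)
```

View pics/push2.png

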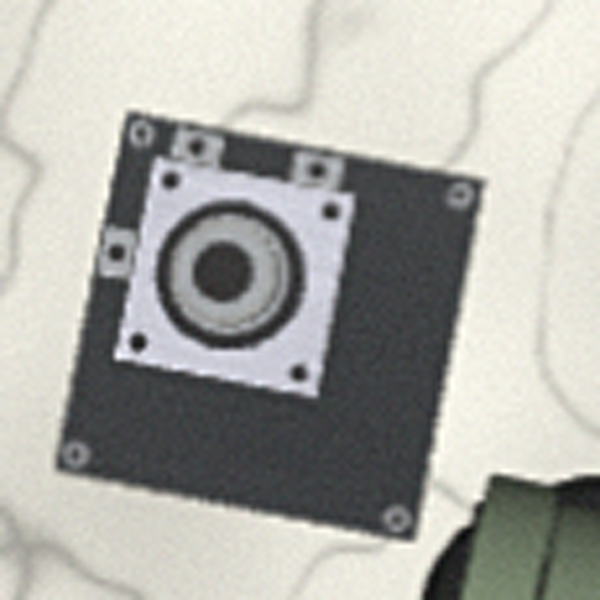

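The stub is flush against all three stops: the flange edge meets the blocks at (197,148), (317,168) and (115,250), and its yaw matches the plate to 0.1°. Now I'll refine the pliers' handles in both views.

```bash
python3 - <<'E'
from h import *
F={c:grab_frame(c) for c in("top","scene")}
P=np.array([.5785,-.1705,.098]);ry=.225
ux=np.array([np.cos(ry),np.sin(ry),0]);uy=np.array([-np.sin(ry),np.cos(ry),0]);uz=np.array([0,0,1.])
def Q(x,y,z): return P+ux*x/1e3+uy*y/1e3+uz*z/1e3
pts=[Q(0,s*y,z) for s in(1,-1) for y,z in((34,106),(31,75),(36,30))]+[Q(-28,0,-75),Q(0,0,0)]
out=[]
for c,(r0,c0,w) in(("top",(195,305,100)),("scene",(165,175,100))):
    f=F[c];k=6
    im=cv2.resize(f["img"][r0:r0+w,c0:c0+w],None,fx=4,fy=4,interpolation=cv2.INTER_CUBIC)
    im=np.clip(im*1.7,0,255).astype(np.uint8)
    for p in proj(f,pts): cv2.drawMarker(im,tuple(int(round((a-b+.5)*4)) for a,b in zip(p,(c0,r0))),(255,0,0),0,8,1)
    out.append(im)
    for n in("pliers","grip","ring","slot"): print(c,n,[np.round(d["centre"],1).tolist() for d in tip_of(c,n)[:1]])
    print(c,"model pivot,ring,grip",proj(f,[P,Q(-28,0,-75),Q(0,0,75)]).round(1).tolist())
save(None,"pl.png",np.hstack(out))
print(get_state()["clock"])
E
```

```text
top pliers [[357.5, 238.5]]
top grip [[361.1, 236.5]]
top ring [[356.2, 250.7]]
top slot [[359.4, 237.6]]
top model pivot,ring,grip [[359.3, 241.0], [357.6, 253.5], [364.0, 239.0]]
scene pliers [[225.0, 212.5]]
scene grip []
scene ring [[226.9, 225.9]]
scene slot [[223.8, 212.9]]
scene model pivot,ring,grip [[223.7, 212.1], [225.7, 227.0], [221.8, 191.1]]
28.8583
```

View pics/pl.png

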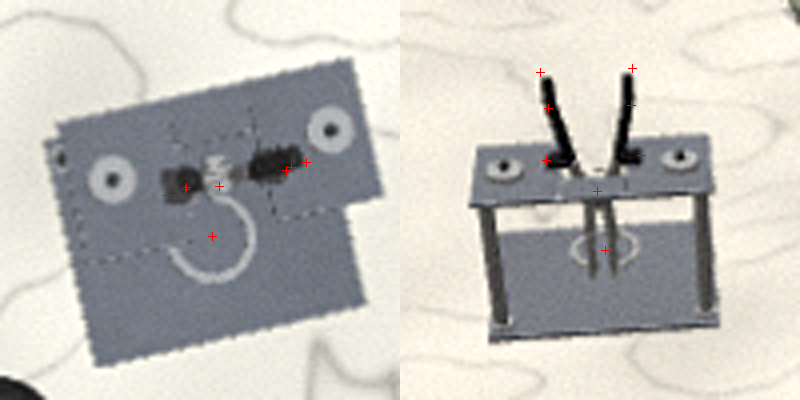

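Scene crop: the handle tips are at (547,80) and (628,77), and the guards rest on the shelf. My model fits within about 3 mm, and the handles want about +1.5 mm in x and y. I'll grasp, lift and draw the pliers out.

```bash
cat >> h.py <<'E'
ry=.225
ux=np.array([np.cos(ry),np.sin(ry),0]);uy=np.array([-np.sin(ry),np.cos(ry),0])
og=down(ry+np.pi/2)
H=np.array([.5603,.1723]); yaw=-.172
E
python3 - <<'E'
from h import *
G=np.array([.5785,-.1705,0])+ux*.0015+uy*.0015
let_go()
movep(G+[0,0,.235],og); 
print(move_l(G+[0,0,.152],.12,until_force=12)); st("at")
grab(80); st("grab")
p=G+[0,0,.159]; move_l(p,.06); st("lift")
p=p-ux*.095; print(move_l(p,.10,until_force=20)); st("out")
E
```

```text
False
at t31.4 loc [  80.9 -331.8  153. ] F [-0.4  0.   0.3] gap1.002 q6 -0.63
grab t32.0 loc [  83.5 -333.2  155.8] F [-0.4 -0.4 12.3] gap0.295 q6 -0.63
lift t32.2 loc [  80.2 -331.9  159. ] F [-0.  -0.7 -1.9] gap0.294 q6 -0.63
False
out t33.3 loc [  -6.2 -369.4  159.1] F [ 0.4  0.4 -3. ] gap0.294 q6 -0.74
```

The pliers are held: the force shows about 3 N of weight, and the squeeze is steady. I'll carry them over the stub and look.

```bash
python3 - <<'E'
from h import *
p=get_state()["position"]; move_l([p[0],p[1],.27],.25)
T=np.array([H[0],H[1],0])+ux*.028
movep(T+[0,0,.27],og); move_l(T+[0,0,.222],.12); st("above")
out=[]
for c,(r0,c0) in(("top",(185,160)),("scene",(150,270))):
    f=grab_frame(c)
    for n in("ring","pliers","grip","groove","stub"): print(c,n,[(np.round(d["centre"],1).tolist(),round(d["score"],2)) for d in tip_of(c,n)[:1]])
    t=get_state()["position"]
    X=[t-ux*.028-[0,0,.131],t+[0,0,-.056],[H[0],H[1],.0438],[H[0],H[1],.066]]
    pr=proj(f,X);print(c,"model ring,pivot,groove,top",pr.round(1).tolist())
    im=cv2.resize(f["img"][r0:r0+100,c0:c0+100],None,fx=5.9,fy=5.9,interpolation=cv2.INTER_CUBIC);im=np.clip(im*1.7,0,255).astype(np.uint8)
    for q in pr: cv2.drawMarker(im,tuple(int(round((a-b+.5)*5.9)) for a,b in zip(q,(c0,r0))),(255,0,0),0,8,1)
    out.append(im[:,95:495])
save(None,"above.png",np.hstack(out)); print(get_state()["clock"])
E
```

```text
above t35.9 loc [ 26.1  10.4 222.4] F [-0.1 -0.5 -2.1] gap0.294 q6 -0.05
top ring [([217.1, 246.3], 0.5)]
top pliers [([211.7, 228.6], 0.42)]
top grip []
top groove [([215.1, 245.2], 0.68)]
top stub [([220.8, 249.5], 0.68)]
top model ring,pivot,groove,top [[216.4, 245.5], [210.0, 231.7], [218.7, 246.6], [217.7, 246.2]]
scene ring [([332.6, 221.1], 0.9)]
scene pliers [([339.8, 205.1], 0.82)]
scene grip [([336.7, 184.2], 0.57)]
scene groove [([333.1, 229.3], 0.84)]
scene stub [([333.3, 239.7], 0.85)]
scene model ring,pivot,groove,top [[334.5, 218.9], [338.3, 202.6], [333.4, 231.5], [333.9, 225.6]]
36.4917
```

View pics/above.png

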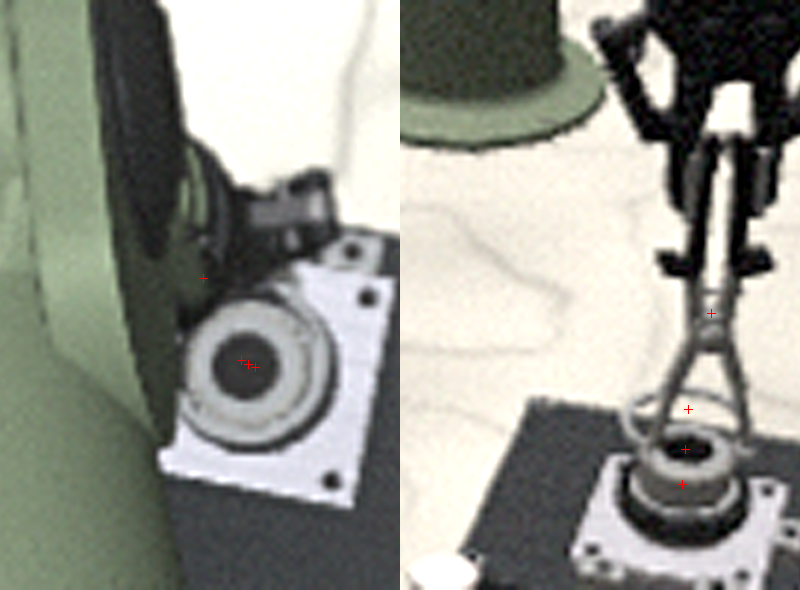

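Scene crop: the ring is spread, its ellipse centred at about (687,420) over the stub end at (686,448). It sits about 5 mm lower than nominal, because the pads were higher when they closed. The lateral match is within about 1-2 mm. I'll go down onto the taper with a force guard and centre it by feel.

```bash
python3 - <<'E'
from h import *
T=np.array(get_state()["position"])
T[:2]=H+ux[:2]*.028
r=move_l([T[0],T[1],.1955],.04,until_force=4); s=st("down %s"%r)
if not r:
    z=s["position"][2]; C=T.copy(); C[2]=z
    for u,nm in((ux,"x"),(uy,"y")):
        e=[]
        for sg in(1,-1):
            r=move_l(C+sg*.007*u,.02,until_force=2.5); q=get_state(); e.append((q["position"]-C)@u)
            print(nm,sg,r,round(e[-1]*1000,2),np.round(q["contact_force"],1))
            move_l(C+u*(e[-1]-sg*.001) ,.03)
        C=C+u*np.mean(e); move_l(C,.04)
    print("centre shift from T mm",((C-T)[:2]*1000).round(2)); st("centred")
E
```

```text
down False t37.3 loc [ 25.9  11.1 195.6] F [-0.  -0.4 -3.8] gap0.294 q6 -0.05
x 1 True 2.64 [-1.9  0.5 -3.3]
x -1 False -6.98 [ 1.   0.3 -3. ]
y 1 False 7.03 [ 0.9 -0.2 -2.5]
y -1 True -5.03 [ 0.   1.7 -3. ]
centre shift from T mm [-2.34  0.49]
centred t40.8 loc [ 22.9  11.1 195.3] F [ 0.1 -0.4 -2.2] gap0.295 q6 -0.05
```

```bash
cat > feel.py <<'E'
from h import *
import sys
def feel(C,rng,thr):
    for u,nm in((ux,"x"),(uy,"y")):
        e=[]
        for sg in(1,-1):
            r=move_l(C+sg*rng*u,.02,until_force=thr); q=get_state(); e.append((q["position"]-C)@u)
            print(nm,sg,r,round(e[-1]*1000,2),np.round(q["contact_force"],1))
            move_l(C+u*(e[-1]-sg*.001),.03)
        C=C+u*np.mean(e); move_l(C,.04)
    return C
E
python3 - <<'E'
from feel import *
C=get_state()["position"].copy()
r=move_l(C-[0,0,.0045],.02,until_force=4); s=st("down %s"%r)
if not r:
    C[2]-=.0045; C2=feel(C,.006,2.5); print(((C2-C)*1000).round(2)); st("c")
E
```

```text
down False t41.2 loc [ 22.8  11.  190.6] F [ 0.1  0.1 -2.1] gap0.296 q6 -0.05
x 1 False 5.98 [ 0.5 -0.5 -2.4]
x -1 False -5.75 [ 0.6  0.4 -2.4]
y 1 False 5.98 [ 1.2  0.1 -3.6]
y -1 False -5.84 [ 0.7  1.2 -2.9]
[0.1 0.1 0. ]
c t45.0 loc [ 22.8  11.4 190.8] F [ 0.6 -0.4 -3.5] gap0.292 q6 -0.05
```

No contact over ±6 mm, which I didn't expect, so I'll look.

```bash
cat > look.py <<'E'
from h import *
import sys
c,r0,c0,w=("scene",180,295,75)
f=grab_frame(c);t=get_state()["position"]
for n in("ring","pliers","groove","stub"): print(n,[(np.round(d["centre"],1).tolist(),round(d["score"],2)) for d in tip_of(c,n)[:1]])
X=[t-ux*.028-[0,0,.131],t+[0,0,-.056],[H[0],H[1],.0438],[H[0],H[1],.066]]
pr=proj(f,X);print(pr.round(1).tolist())
k=8;im=cv2.resize(f["img"][r0:r0+w,c0:c0+w],None,fx=k,fy=k,interpolation=cv2.INTER_CUBIC)
save(f,sys.argv[1],np.clip(im*1.7,0,255).astype(np.uint8));print(get_state()["clock"])
E
python3 look.py look1.png
```

```text
ring []
pliers [([335.7, 213.0], 0.67)]
groove [([332.5, 232.3], 0.89)]
stub [([331.2, 241.7], 0.92)]
[[334.0, 226.8], [337.7, 211.2], [333.4, 231.5], [333.9, 225.6]]
45.3
```

View pics/look1.png

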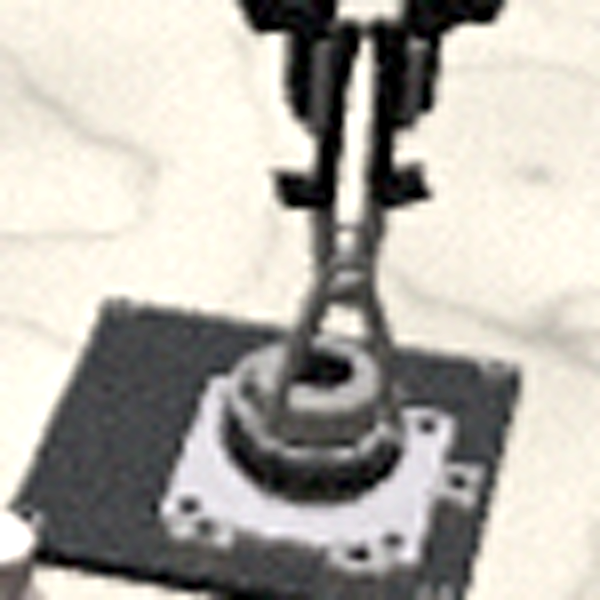

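The shaft end and the ring overlap at about (315,370), with the jaw tips at (285,420) and (390,415). The ring looks level with the shaft end, and the stub is still flush. I'll go deeper under the force guard and feel again.

```bash
python3 - <<'E'
from feel import *
C=get_state()["position"].copy()
r=move_l(C-[0,0,.006],.025,until_force=4); s=st("down %s"%r)
if not r:
    C[2]-=.006
    for u,nm in((ux,"x"),(uy,"y")):
        for sg in(1,-1):
            r=move_l(C+sg*.0045*u,.03,until_force=3); q=get_state()
            print(nm,sg,r,((q["position"]-C)@u*1000).round(2),np.round(q["contact_force"],1)); move_l(C,.05)
    st("c")
E
```

```text
down False t45.7 loc [ 22.8  11.  184.4] F [ 0.9  0.4 -2.3] gap0.291 q6 -0.05
x 1 False 4.83 [-0.5 -0.3 -2.7]
x -1 False -4.57 [ 0.8 -0.  -2.1]
y 1 False 4.64 [-0.5 -0.1 -3.1]
y -1 False -4.58 [ 0.8  0.4 -3.5]
c t47.9 loc [ 22.9  11.4 184.8] F [-0.5  0.8 -3.7] gap0.292 q6 -0.05
```

```bash
python3 - <<'E'
from h import *
t=get_state()["position"];out=[]
a=np.linspace(0,2*np.pi,73)
for c,r0,c0,w in(("scene",190,300,66),("top",210,185,66)):
    f=grab_frame(c);k=6
    im=np.clip(cv2.resize(f["img"][r0:r0+w,c0:c0+w],None,fx=k,fy=k,interpolation=cv2.INTER_CUBIC)*1.8,0,255).astype(np.uint8)
    pl=im.copy()
    def circ(cx,rad,z,col):
        X=np.c_[cx[0]+rad*np.cos(a),cx[1]+rad*np.sin(a),np.full(73,z)]
        p=((proj(f,X)-[c0,r0]+.5)*k).round().astype(np.int32);cv2.polylines(im,[p],True,col,1)
    circ(H,.025,.063,(255,0,0)); circ(H,.036,.042,(255,160,0))
    g=t-ux*.028; circ(g,.027,t[2]-.131,(0,255,0))
    out.append(np.vstack([pl,im]) if 0 else np.hstack([pl,im]))
v=np.vstack([cv2.resize(o,(600,300)) for o in out]); save(None,"look2.png",v)
E
```

```text
(no output)
```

View pics/look2.png

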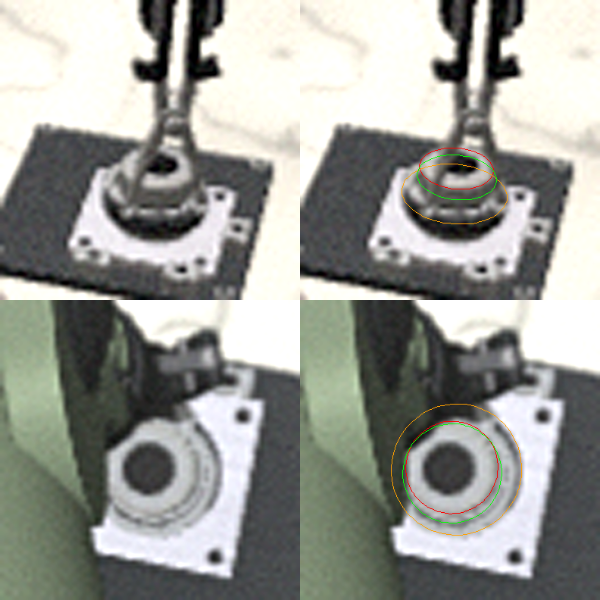

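Top view: the ring lies around the shaft, whose centre is at (148,468), and is roughly concentric with it. Scene scale puts the ring about 139 mm below the TCP, so it should be just above the bearing. The lateral "feel" only shows that the grip is compliant. I'll go down until it lands on the bearing.

```bash
python3 - <<'E'
from h import *
def avg(n=6):
    a=[]
    for i in range(n): a.append(get_state()["contact_force"]); sleep(.03)
    return np.mean(a,0).round(2)
C=get_state()["position"].copy(); print("F0",avg())
for dz in np.arange(.0025,.0176,.0025):
    r=move_l(C-[0,0,dz],.03,until_force=5); s=get_state(); print(round(s["clock"],1),r,"cmd",round((C[2]-dz)*1e3,1),"z",round(s["position"][2]*1e3,1),avg(4),np.round(s["wrist_torque"],2))
    if r or avg(3)[2]>3: break
st()
E
```

```text
F0 [ 0.13 -0.17 -2.79]
48.4 False cmd 182.3 z 183.0 [-0.17  0.22  2.44] [-0.03 -0.01 -0.03]
 t48.7 loc [ 23.4  11.4 182.9] F [0.3 0.8 3.9] gap0.291 q6 -0.05
```

Contact came at TCP z = 183 mm, where the ring was expected to meet the bearing (about 182.5), and there is no side load. One close look to check it is seated and level.

```bash
python3 - <<'E'
from h import *
t=get_state()["position"];out=[]
for c,r0,c0,w in(("scene",205,305,50),("top",220,190,50)):
    fs=[grab_frame(c) for _ in range(5)];f=fs[0]
    m=np.mean([g["img"][r0:r0+w,c0:c0+w].astype(float) for g in fs],0)
    im=np.clip(cv2.resize(m,(400,400),interpolation=cv2.INTER_CUBIC)*1.8,0,255).astype(np.uint8);out.append(im)
    print(c,proj(f,[[H[0],H[1],.0435],t-ux*.028-[0,0,.139]]).round(1).tolist())
    for n in("ring","stub"): print(n,[(np.round(d["centre"],1).tolist(),round(d["score"],2)) for d in tip_of(c,n)[:1]])
save(None,"look3.png",np.hstack(out))
st()
E
```

```text
scene [[333.4, 231.6], [333.7, 231.1]]
ring [([334.1, 232.1], 0.59)]
stub [([332.2, 241.8], 0.96)]
top [[218.8, 246.6], [218.4, 247.5]]
ring [([219.3, 245.3], 0.45)]
stub [([219.9, 248.3], 0.8)]
 t49.4 loc [ 23.4  11.4 182.8] F [0.2 0.4 5.8] gap0.296 q6 -0.05
```

View pics/look3.png

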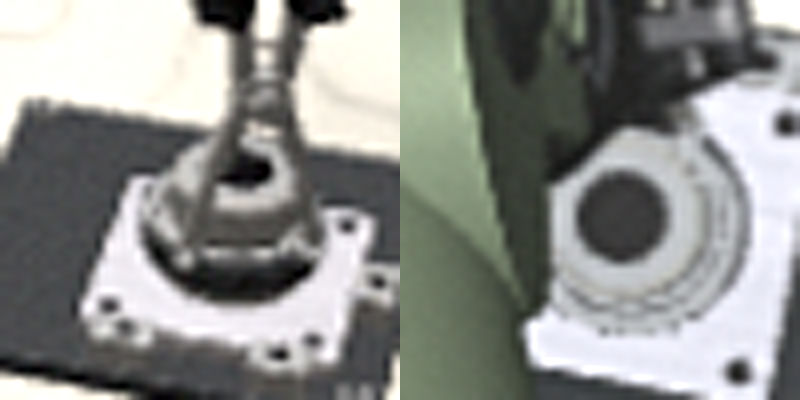

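The ring lies on the bearing's top face, with its lugs at (185,258) and (295,245), around the shaft, and the flange still against the stops. To check that it is level, I'll use the wrist moment to find where the contact force acts.

```bash
python3 - <<'E'
from h import *
def avg(n=10):
    a=[]
    for i in range(n):
        s=get_state();a.append(np.r_[s["contact_force"],s["wrist_torque"],s["position"][2]*1e3]);sleep(.03)
    return np.mean(a,0)
C=get_state()["position"].copy()
b=None
for z in(.1852,.1832,.1822,.1810,.1800):
    move_l([C[0],C[1],z],.03); a=avg()
    if b is None:b=a
    d=a-b; print(z,a[6].round(2),"dF",d[:3].round(2),"dM",d[3:6].round(3),"cop ux,uy mm", (np.array([-d[4],d[3],0])/max(d[2],.1)@np.c_[ux,uy]*1e3).round(1) if d[2]>1 else "")
    if d[2]>12: break
st()
E
```

```text
0.1852 184.35 dF [0. 0. 0.] dM [0. 0. 0.] cop ux,uy mm 
0.1832 183.28 dF [ 0.62 -0.26  1.36] dM [ 0.012 -0.108  0.004] cop ux,uy mm [79.5 -8.8]
0.1822 182.83 dF [ 0.14 -0.26  7.53] dM [-0.027  0.045  0.004] cop ux,uy mm [-6.6 -2.2]
0.181 182.49 dF [-0.44 -0.22 12.73] dM [-0.074  0.292 -0.003] cop ux,uy mm [-23.7  -0.6]
 t51.7 loc [ 24.2  11.7 182.5] F [-0.3  0.4  9.2] gap0.292 q6 -0.05
```

The pressure centre moves from the lug side to near the ring's centre (-24 mm of -28) as the press reaches about 12 N. So the ring now lies flat on the bearing, with almost no side force. One last stability check, then I'll hand in.

```bash
python3 - <<'E'
from h import *
sleep(.8); s=st("hold"); M=R.from_rotvec(s["eef_rot"]).as_matrix(); print("tool z",M[:,2].round(4))
f=grab_frame("scene"); print([(np.round(d["centre"],1).tolist(),round(d["score"],2)) for n in("ring","groove") for d in tip_of("scene",n)[:1]])
sign_off()
E
```

```text
hold t52.5 loc [ 24.2  11.7 182.5] F [-0.7  0.6  9.3] gap0.295 q6 -0.05
tool z [-0.007   0.0013 -1.    ]
[([336.1, 229.6], 0.8), ([332.4, 229.8], 0.75)]
the job is handed in; nothing more can be done
```

I pushed the stub home, took the pliers out of the rack with the handles squeezed, and lowered the spread ring over the shaft onto the bearing. I handed the job in at 52.5 s, still holding it there with an 80 N grip; there was no verdict.

**What the last checks showed**
- **Stub:** it was flush against all three stops after the push, with its yaw matching the plate to 0.1°. The later pictures showed no shift beyond about 1 mm. The arm then hid the side stop in the top view, and one scene crop hinted at a gap there that the top view's right flange edge did not bear out.
- **Ring depth:** it met the bearing at the expected height (TCP 183 mm against about 182.5 mm). It is held down with about 12 N, with less than 1 N sideways.
- **Ring level:** the lug side touched first. At the final press the contact force acted about 18–24 mm towards the ring's centre, which is 28 mm out, so it is close to flat. The tool was 0.007 rad off vertical.
- **Bystanders:** the jars and the bottle were well clear of every move. I did not check them in a final picture.

**What failed or disagreed**
- **Feeling for the centre:** moving sideways to find the shaft gave unclear results. There was no contact force over ±4.5–6 mm, although the ring was already around the shaft, probably because the grip is compliant. How well the ring is centred rests on the pictures and the low side force.
- **First pushes:** the first round left the stub turned about 6.5°; a second, slower and harder round fixed that.
- **Finger opening:** it read about 25 mm where 30 mm was expected at the limiter stop. It stayed steady, and the pictures showed the ring spread.

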